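# Start up the vacuum pump for its blank-off check

## Task

Start the vacuum pump for its blank-off check, with light presses of a fingertip and in the usual order: first switch on the power strip at the rocker on its end, pressing the raised half fully down, then press the round key of the vacuum gauge readout down and let it come up, and only then switch on the pump at the rocker on its grey terminal box, in the same way. Leave the gauge's other keys unpressed, do not lift or shift the strip or the gauge, and leave everything else on the bench where it is.

Things in the scene. Friction and masses are not known exactly. Their poses are not given: they have to be found in the camera images.
- strip: white power strip, loose on the bench, 62 x 260 mm, 40 mm high, long along its y; three round sockets, a grey plug-in supply (42 x 46 mm, top 91 mm above the bench) in the socket at the -y end, the only rocker switch at the +y end. Origin: centre of its underside. x: across it, roughly away from the robot (yaw within 0.35 rad)
- strip_switch_press (a point): where to press the strip's switch: on the raised half of the rocker as it stands off, 10 mm towards -x from the pivot and 4 mm above where it will lie when on; strip frame (-0.010, 0.090, 0.049). Axes as the strip's
- strip_switch (a joint): Rocker, 30 mm along strip's x, 22 mm wide, pivot along strip's y. 0 = off: half on the -x side stands up (outer end 9 mm above the bezel, other half 4 mm). 0.36 rad = on: -x half down level (4 mm above the bezel), the other up. About 3 N on the outer end of the raised half moves it; it stays where it is left, so press until it stops; the switch then gives about 1 mm per 4 N. Stop below 15 N
- gauge: vacuum gauge readout: desk instrument, loose on the bench, 160 deep (x) x 170 mm wide (y); white panel sloping up away from the robot at 0.19 rad, from 38 mm (front, -x) to 68 mm high (back); dark display above, a row of four raised keys near its front edge. Origin: centre of its underside; +y is left as seen from the robot (yaw within 0.25 rad)
- gauge_key_press (a point): centre of the top of the gauge's round key when up, 22 mm dia, the leftmost (+y) of the row and the only round one; it stands 8.5 mm out of the panel. Gauge frame (-0.048, 0.050, 0.053). Its axes are the gauge's; the key moves square to the panel
- gauge_key (a joint): travel of the round key into the panel: 0 = up, 0.0045 m = fully down; springs back when let go. 1.2 N to start it, 4 N fully down; beyond that it gives about 1 mm per 4 N. Stop below 15 N
- small_key1 (a joint): travel of small rectangular key 1 of the gauge (16 x 12 mm, centre 58 mm to the right, -y, of the round key's centre): 0 up, 0.0035 m down; not to be pressed
- small_key2 (a joint): travel of small rectangular key 2 of the gauge (16 x 12 mm, centre 84 mm to the right, -y, of the round key's centre): 0 up, 0.0035 m down; not to be pressed
- small_key3 (a joint): travel of small rectangular key 3 of the gauge (16 x 12 mm, centre 110 mm to the right, -y, of the round key's centre): 0 up, 0.0035 m down; not to be pressed
- pump: rotary vane pump, 11 kg, immovable, 125 mm wide: white motor, fan end at -116 mm (x, robot side), white oil case to +217 mm. Grey terminal box 85 x 88 mm on the motor, top 182 mm above the bench, pump rocker switch in its middle. Handle at x +88 mm, 204 mm high; gauge head on the inlet at x +135 mm, 243 mm high. Origin: on the bench under the switch; z up, yaw within 0.2 rad
- pump_switch_press (a point): where to press the pump's switch: on the raised half of the rocker as it stands off, 10 mm towards -x from the pivot and 4 mm above where it will lie when on; pump frame (-0.010, 0, 0.191). Axes as the pump's
- pump_switch (a joint): Rocker, 30 mm along pump's x, 22 mm wide, pivot along pump's y. 0 = off: half on the -x side stands up (outer end 9 mm above the bezel, other half 4 mm). 0.36 rad = on: -x half down level (4 mm above the bezel), the other up. About 3 N on the outer end of the raised half moves it; it stays where it is left, so press until it stops; the switch then gives about 1 mm per 4 N. Stop below 15 N
- clamp: bystander: small aluminium flange clamp ring, 55 mm across with a wing nut, 14 mm high, lying flat near the gauge; origin at its underside
- screwdriver: bystander: screwdriver 170 mm long lying in front of the pump's fan end (robot side); origin under its middle
- jar_a: bystander: small glass sample jar with lid, 38 mm dia, 52 mm high, standing beside the power strip on the robot's side; origin at its underside
- jar_b: bystander: another such jar, 38 mm dia, 52 mm high, behind the gauge; origin at its underside
- beaker: bystander: glass beaker, 68 mm dia at the rim, 85 mm high; origin at its underside
- oil_bottle: bystander: amber pump-oil bottle with black cap, 68 mm dia, 160 mm high; origin at its underside
- marker: bystander: grey marker pen 130 mm long, 17 mm thick, lying beside the power strip on its far side; origin under its middle

How it is judged (in metres and radians):
On the way, in this order (a step that is already met when the one before it is completed fails the run):
1. the power strip's switch is on, while the pump's is still off (value of joint strip_switch above 0.25 rad and value of joint pump_switch below 0.1 rad and value of joint gauge_key below 0.001 m), for 0.1 s.
2. the gauge's round key is pressed down, strip on, pump still off (value of joint gauge_key above 0.002 m and value of joint strip_switch above 0.25 rad and value of joint pump_switch below 0.1 rad), for 0.04 s.
3. the gauge's key has come up and then the pump's switch is on (value of joint each of pump_switch, strip_switch above 0.25 rad and value of joint gauge_key below 0.001 m), for 0.1 s.
At the end, for the whole second after the job is handed in: both rocker switches on (beyond 0.25 of 0.36 rad), the gauge's round key up again (under 1 mm), the strip and the gauge at rest within 12 mm of where they stood, every bystander within 15 mm of its place (all of step 3 and distance of each of strip, gauge from where it was at the start of the episode below 0.012 m and linear speed of each of strip, gauge below 0.02 m/s and distance of each of clamp, screwdriver, jar_a, jar_b, beaker, oil_bottle, marker from where it was at the start of the episode below 0.015 m); the robot touches nothing.
It fails at once if another key of the gauge is pressed (over 1.5 mm) (value of joint any of small_key1, small_key2, small_key3 above 0.0015 m).
It fails at once if the strip, gauge or pump is pressed with more than 25 N (contact force between any of the fingers, the arm and strip above 25 N or contact force between any of the fingers, the arm and gauge above 25 N or contact force between any of the fingers, the arm and pump above 25 N).
It fails at once if the strip or the gauge is shifted or lifted by more than 12 mm (distance of any of strip, gauge from where it was at the start of the episode above 0.012 m).
It fails at once if a bystander is moved or lifted by more than 15 mm (distance of any of clamp, screwdriver, jar_a, jar_b, beaker, oil_bottle, marker from where it was at the start of the episode above 0.015 m).
It also fails if it takes over 54 s, if anything falls off the work surface, if the arm or the gripper's body presses on something with over 40 N, if the wrist force passes 120 N, or if a joint passes its speed limit or range.

## Robot

A 6-joint arm with a two-finger parallel gripper is mounted at the origin on the work surface. World frame = base frame: x ahead of the robot, y to its left, z up, the work surface at z = 0. Lengths are in m, angles in degrees, forces in N, time in s.
With the tool pointing down it reaches from about 0.4 to 0.825 m from the base axis. Payload 7 kg.
Tool frame: the origin (TCP) lies midway between the tips of the shut fingers; the grasp point (between the pads) lies 19 mm behind it (r.grip_point_offset is the z of the grasp point in the tool frame, in m); z points along the fingers, y is the line along which they close (so a half turn about z gives the same grasp; the last joint's range is limited). The gripper opens to 88 mm and grips with 3 to 60 N. Pads are 19 mm wide; open, the fingers measure 130 mm over their backs; the gripper's body (78 mm by 193 mm) begins 47 mm behind the grasp point.
Start: joints at [-50.243, 20.546, 0.682, 0, -70.136, -16.507], TCP at [0.266, -0.62, 0.227] pointing down, gripper open.
Joint ranges: [-176.03, 176.03], [-82.01, 121.73], [-58.28, 71.71], [-173.87, 95.51], [-174.79, -0.11], [-173.66, 173.66]. Speed limits (degrees/s): [136.94, 136.94, 172.46, 180, 180, 180].

## Interface

Orientations are given as [roll, pitch, yaw] about the fixed x, y, z axes, in that order (R = Rz(yaw) Ry(pitch) Rx(roll)).
In Python, from plant import r, viewer, recognise, outline_of, pinpoint gives the robot as it stands.
- The arm moves only by the tool move_arm, never from a script. Its argument "targets" is a list of rows, each a list of 2 entries, a list of its own where there are three numbers: the shift along the tool's x, y, z in cm, then the turn, a rotation vector about the tool's x, y, z in rad. A call has 1 to 5 rows; each row is the pose to reach, as a shift and turn from the pose commanded when the call began, along the tool's axes at that moment; what a row does not reach only later rows make up. A row lasts 1/8 s, in which the tool goes at most 62.5 mm and 10.7 degrees, less where a joint would pass 70% of its speed; a pose out of reach is approached as far as the arm can. A call with a gripper value outside its range is refused whole. "jaw" is the finger opening in cm, from 0 to 8.76, set as the call begins (left out, the last holds). The fingers move at their own pace and stop on an object; "squeeze" is the grip in N (left out, the last holds). Time passes only in rows, so rows that repeat a pose let the fingers close. It gives the time, the measured TCP pose, the force, the opening and the grip force at its end, in the units of the state.
- r.get_state(): the state, without advancing time (a new reading comes with each control period).
- viewer.capture(name): name is "side" or "top"; returns a dict with "image" (384x512x3 uint8, blue, green, red), "intrinsics" (3x3 intrinsics, pixels), "camera_from_world" (4x4, takes a point from world to camera coordinates). Camera axes: x right, y up, looking along -z (the intrinsics and any distortion apply to the point x, -y, -z); pixel columns grow to the right and rows downward; lengths in m; the calibration is good to about 2 mm. A picture is of the moment at which its call begins. There is no depth.
- r.close_job(): hands the job in; it is judged then, once.
Trained networks look in the newest picture that a camera, given by its name, has taken for a name from the list of things; names that differ only in an ending like _2 or _b are one class to them, and where a whole thing is asked for, a point or a joint stands for the part that bears it (a point fixed in the world has none). Each returns a list of dicts, best first, with "score" (0 to 1); they miss things now and then, are a little off and sometimes report something else, mostly with a low value. They report only what shows in the picture. A call takes as long as a camera call.
- recognise(label, camera): "box" ([left, top, right, bottom] in pixels, round what is visible of it).
- outline_of(label, camera): "mask" (384x512 bool, what is visible of it) and "box" ([left, top, right, bottom] in pixels, round what is visible of it).
- pinpoint(label, camera): "location" ([row, column] in pixels: a listed point, or the origin of a listed thing).
The state is a dict: "time_s": time; "joints": joint angles; "qd": joint speeds; "joint_torque": joint torques, N m; "tcp_pos": TCP position; "eef_rot": TCP orientation; "contact_force": force on the tool from outside, world axes, zero at the start; "moment": the same for the moment, N m; "gripper_width": finger opening in m; "gripper_force": force on a finger pad.
Only numpy, scipy, OpenCV 4.12 (cv2) and the standard library are available. Lean on these libraries where they do the work, as an engineer would, in place of code of your own. Each camera call takes 0.05 s, during which the arm holds its last target. There are 200 camera calls.

## Working session

There is one attempt and no reset: what is moved stays moved. The work goes in short steps, Python scripts to look and compute and a tool call to move; the robot and the scene stay as the last step left them, time stands still between calls to the robot, and variables do not carry over. Pictures are saved under pics/ and viewed, at most 10 in all, crops included, and the job is handed in when it is done.

Besides the shell and the picture viewer there is one more tool, called as name(argument=value, ...), one argument or row to a line, values as JSON. move_arm: Moves the arm, as the interface text tells. Its arguments: {"type":"object","properties":{"targets":{"type":"array","items":{"type":"array"}},"jaw":{"type":"number"},"squeeze":{"type":"number"}},"required":["targets"]}

```bash
mkdir -p pics
cat > h.py <<'E'
from plant import r, viewer, recognise, outline_of, pinpoint
import numpy as np, cv2
def ray(c,row,col):
    K=np.array(c["intrinsics"]);T=np.array(c["camera_from_world"])
    d=np.linalg.inv(K)@[col,row,1]; d=np.array([d[0],-d[1],-d[2]])
    R=T[:3,:3]; return -R.T@T[:3,3], R.T@d
def at_z(c,row,col,z):
    o,d=ray(c,row,col); return o+d*(z-o[2])/d[2]
def proj(c,p):
    K=np.array(c["intrinsics"]);T=np.array(c["camera_from_world"])
    q=T[:3,:3]@p+T[:3,3]; u=K@[q[0],-q[1],-q[2]]; return u[:2]/u[2]
def tri(rays):
    A=0;b=0
    for o,d in rays:
        d=d/np.linalg.norm(d);P=np.eye(3)-np.outer(d,d);A=A+P;b=b+P@o
    return np.linalg.solve(A,b)
E
python3 - <<'E'
from h import *
cs={n:viewer.capture(n) for n in("top","side")}
for n in cs: cv2.imwrite(f"pics/{n}0.png",cs[n]["image"])
s=r.get_state();print(s["time_s"],s["tcp_pos"],s["eef_rot"],s["contact_force"])
for l,z in(("strip_switch_press",.049),("gauge_key_press",.053),("pump_switch_press",.191),("strip",0),("gauge",0),("pump",0)):
    for n in cs:
        for q in pinpoint(l,n)[:2]:
            print(l,n,round(q["score"],2),np.round(q["location"],1),np.round(at_z(cs[n],*q["location"],z),4))
E
```

```text
0.1 [ 0.26622787 -0.61979639  0.22570465] [ 1.79913797e+02 -8.55657952e-03 -1.56756383e+02] [ 0.588775   -0.27834965  0.83855794]
strip_switch_press top 0.82 [203.6 226.1] [0.5219 0.0904 0.049 ]
strip_switch_press top 0.6 [200.5 354.2] [ 0.534  -0.2985  0.049 ]
strip_switch_press side 0.63 [223.7 240.5] [0.5273 0.0904 0.049 ]
gauge_key_press top 0.79 [218.4 346.8] [ 0.4797 -0.2748  0.053 ]
gauge_key_press side 0.85 [182.9 318.2] [ 0.4546 -0.2739  0.053 ]
pump_switch_press top 0.88 [197.7 139.9] [0.5318 0.3156 0.191 ]
pump_switch_press side 0.81 [223.4 189.4] [0.528  0.3144 0.191 ]
strip top 0.62 [199.3 256.6] [ 0.5377 -0.0022  0.    ]
strip side 0.65 [218.7 253.9] [ 0.5471 -0.0069  0.    ]
gauge top 0.92 [200.3 355.5] [ 0.5367 -0.3134  0.    ]
gauge side 0.56 [184.9 305.7] [ 0.5225 -0.3004  0.    ]
gauge side 0.16 [217.2 283.9] [ 0.4705 -0.0813  0.    ]
pump top 0.87 [196.2 156.5] [0.5454 0.3142 0.    ]
pump top 0.74 [181.2 246.4] [0.5948 0.0304 0.    ]
pump side 0.81 [273.8 190.5] [0.5291 0.3259 0.    ]
```

```bash
python3 -c "
import cv2
for n in('top','side'): cv2.imwrite(f'pics/{n}0b.png',cv2.resize(cv2.imread(f'pics/{n}0.png'),(800,600),interpolation=cv2.INTER_CUBIC))"
```

```text
(no output)
```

View pics/top0b.png

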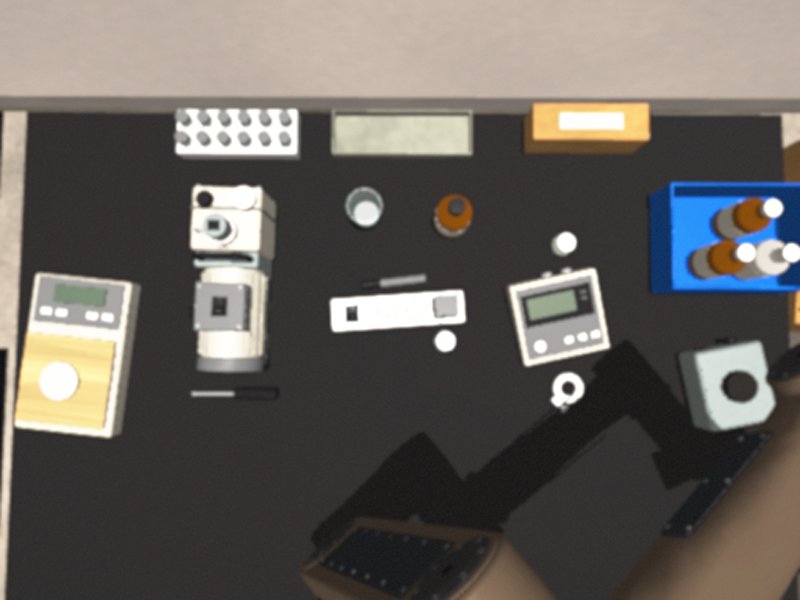

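View pics/side0b.png

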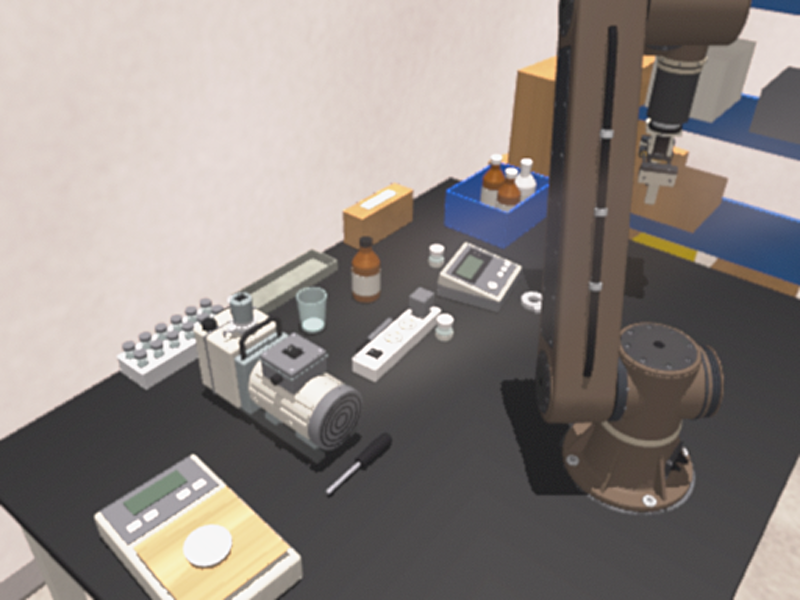

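The top view shows the strip rocker at about (351,313), the round gauge key at (540,346) and the pump rocker at (219,306), all in enlarged pixels. The side view shows the same three and a clear space above them. Next I'll enlarge crops to refine these.

```bash
python3 -c "
import cv2,numpy as np
t=cv2.imread('pics/top0.png');s=cv2.imread('pics/side0.png')
B=[(t,205,180),(t,325,170),(t,120,170),(s,222,195),(s,280,150),(s,165,200)]
c=[cv2.resize(i[y:y+70,x:x+66],None,fx=4,fy=4,interpolation=cv2.INTER_CUBIC) for i,x,y in B]
cv2.imwrite('pics/crops.png',np.vstack([np.hstack(c[:3]),np.hstack(c[3:])]))"
```

```text
(no output)
```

View pics/crops.png

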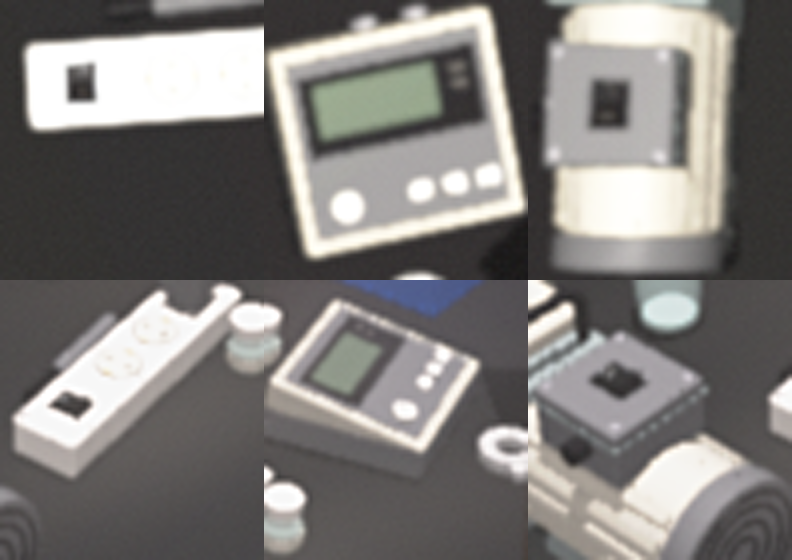

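Run:
```python
from h import *
cs={n:viewer.capture(n) for n in("top","side")}
for n,z,t,s in(("strip rocker",.047,(200.5,225.4),(226,239.5)),("key",.053,(222,346),(182.5,315.25)),("pump rocker",.189,(196,140.25),(225.25,187.5))):
    a=at_z(cs["top"],*t,z);b=at_z(cs["side"],*s,z)
    print(n,a.round(4),b.round(4),tri([ray(cs["top"],*t),ray(cs["side"],*s)]).round(4))
```

```text
strip rocker [0.5314 0.0928 0.047 ] [0.5238 0.0998 0.047 ] [0.531  0.0928 0.0389]
key [ 0.4688 -0.2723  0.053 ] [ 0.4645 -0.2691  0.053 ] [ 0.468  -0.2737  0.049 ]
pump rocker [0.5365 0.3153 0.189 ] [0.5282 0.3219 0.189 ] [0.536  0.3165 0.1817]
```

```bash
cat >> h.py <<'E'
def go(p,yaw,cmd=None):
    from scipy.spatial.transform import Rotation as Ro
    s=r.get_state(); R=Ro.from_euler('xyz',s["eef_rot"],degrees=True)
    G=Ro.from_euler('xyz',[180,0,yaw],degrees=True)
    print("t",round(s["time_s"],2),np.round(s["tcp_pos"],4),np.round(s["eef_rot"],1),"F",np.round(s["contact_force"],1),"w",s["gripper_width"])
    print("shift cm",np.round(R.inv().apply(np.array(p)-s["tcp_pos"])*100,2),"turn",np.round((R.inv()*G).as_rotvec(),3))
E
python3 -c "
from h import *
go([.519,.092,.2],-176)"
```

```text
t 0.8 [ 0.2664 -0.6202  0.2266] [-180.     0.  -156.7] F [ 1.  -0.4  0.1] w 0.0875373467778263
shift cm [-51.32  55.46   2.66] turn [-0.     0.     0.336]
```

move_arm(
  targets=[
    [[-51.5,55.4,0],[0,0,0]],
    [[-51.5,55.4,0],[0,0,0]],
    [[-51.5,55.4,0],[0,0,0]],
    [[-51.5,55.4,0],[0,0,0]],
    [[-51.5,55.4,0],[0,0,0]],
  ],
  jaw=0,
  squeeze=10,
)

```text
time_s: 1.42
tcp_pos: [0.372, -0.3242, 0.2269]
eef_rot: [-180.0, 0.0, -156.8]
contact_force: [1.5, 0.1, 0.1]
gripper_width: 0.0432
gripper_force: 0.0
```

```bash
python3 -c "
from h import *
go([.519,.092,.2],-176)"
```

```text
t 1.43 [ 0.372  -0.3242  0.2269] [-180.     0.  -156.8] F [1.5 0.1 0.1] w 0.043214515152088386
shift cm [-29.93  32.44   2.69] turn [-0.001  0.001  0.336]
```

move_arm(
  targets=[
    [[-29.9,32.4,0],[0,0,0]],
    [[-29.9,32.4,0],[0,0,0]],
    [[-29.9,32.4,0],[0,0,0]],
    [[-29.9,32.4,0],[0,0,0]],
    [[-29.9,32.4,0],[0,0,0]],
  ],
)

```text
time_s: 2.05
tcp_pos: [0.4761, -0.0291, 0.2272]
eef_rot: [-180.0, 0.1, -156.7]
contact_force: [1.6, -1.5, -0.3]
gripper_width: 0.0003
gripper_force: 0.0
```

```bash
python3 -c "
from h import *
go([.519,.092,.1],-176)"
```

```text
t 2.05 [ 0.4761 -0.0291  0.2272] [-1.800e+02  1.000e-01 -1.567e+02] F [ 1.6 -1.5 -0.3] w 0.00029982427815888906
shift cm [-8.71  9.43 12.73] turn [-0.     0.001  0.336]
```

move_arm(
  targets=[
    [[-4.4,4.6,0],[0,0,0.17]],
    [[-8.7,9.4,1],[0,0,0.336]],
    [[-8.7,9.4,6],[0,0,0.336]],
    [[-8.7,9.4,12],[0,0,0.336]],
    [[-8.7,9.4,12.7],[0,0,0.336]],
  ],
)

```text
time_s: 2.68
tcp_pos: [0.5159, 0.0884, 0.0964]
eef_rot: [-179.8, -0.4, -176.0]
contact_force: [0.5, -0.4, 0.5]
gripper_width: 0.0007
gripper_force: 0.0
```

Run:
```python
from h import *
go([.519,.092,.054],-176)
cs={n:viewer.capture(n) for n in("top","side")}
t=cs["top"]["image"];s=cs["side"]["image"]
c=[cv2.resize(i[y:y+90,x:x+90],None,fx=4.4,fy=4.4,interpolation=cv2.INTER_CUBIC) for i,x,y in((t,185,160),(s,200,180))]
cv2.imwrite('pics/near1.png',np.hstack(c))
```

```text
t 2.67 [0.5159 0.0884 0.0964] [-179.8   -0.4 -176. ] F [ 0.5 -0.4  0.5] w 0.0007204774560244867
shift cm [-0.37  0.35  4.23] turn [-0.003 -0.007 -0.   ]
```

View pics/near1.png

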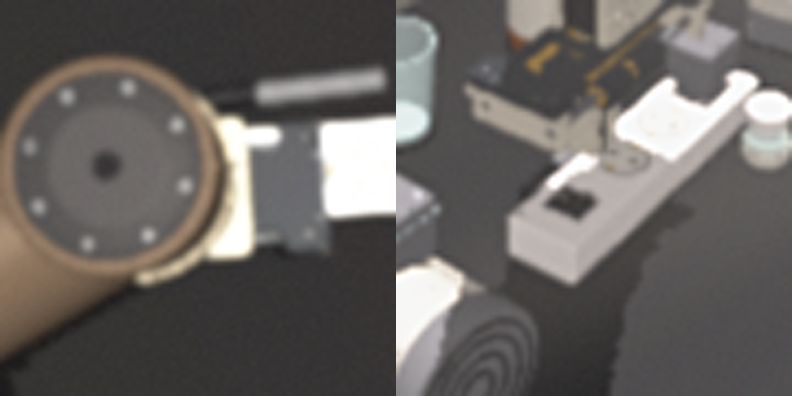

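The near view shows the fingertips in the side picture at about (630,165) in the crop, hovering above the strip, with the rocker at (572,200). I'll check where the calibration puts the TCP.

Run:
```python
from h import *
c=viewer.capture("side")
s=r.get_state()
u=proj(c,s["tcp_pos"]);print(s["tcp_pos"],u,"crop",(u-[200,180])*4.4+[396,0])
for p in([.52,.092,.049],[.53,.093,.045],[.52,.1,.049]): print(p,(proj(c,np.array(p))-[200,180])*4.4+[396,0])
go([.519,.092,.054],-176)
```

```text
[0.5197023  0.0897311  0.10133524] [242.42608343 211.99754823] crop [582.6747671  140.78921221]
[0.52, 0.092, 0.049] [580.34402505 197.28024257]
[0.53, 0.093, 0.045] [569.25820553 196.6530527 ]
[0.52, 0.1, 0.049] [573.4976795  202.54109953]
t 2.83 [0.5197 0.0897 0.1013] [ 1.80e+02  1.00e-01 -1.76e+02] F [0.2 0.3 0.9] w 0.00031704674269845165
shift cm [0.06 0.23 4.73] turn [0.    0.002 0.   ]
```

move_arm(
  targets=[
    [[0.1,0.4,2.5],[0,0,0]],
    [[0.1,0.4,4.3],[0,0,0]],
    [[0.1,0.4,4.5],[0,0,0]],
    [[0.1,0.4,4.6],[0,0,0]],
    [[0.1,0.4,4.6],[0,0,0]],
  ],
)

```text
time_s: 3.45
tcp_pos: [0.518, 0.0937, 0.0549]
eef_rot: [180.0, 0.1, -176.0]
contact_force: [0.5, -0.4, -0.2]
gripper_width: 0.0008
gripper_force: 0.0
```

move_arm(
  targets=[
    [[0,0,0.1],[0,0,0]],
    [[0,0,0.2],[0,0,0]],
    [[0,0,0.3],[0,0,0]],
    [[0,0,0.4],[0,0,0]],
    [[0,0,0.4],[0,0,0]],
  ],
)

```text
time_s: 4.08
tcp_pos: [0.5172, 0.0934, 0.0496]
eef_rot: [-180.0, -0.0, -176.0]
contact_force: [-0.4, 0.3, 1.2]
gripper_width: -0.0002
gripper_force: 0.9
```

move_arm(
  targets=[
    [[0,0,0.1],[0,0,0]],
    [[0,0,0.2],[0,0,0]],
    [[0,0,0.3],[0,0,0]],
    [[0,0,0.3],[0,0,0]],
  ],
)

```text
time_s: 4.58
tcp_pos: [0.5169, 0.0932, 0.0464]
eef_rot: [-180.0, -0.0, -176.0]
contact_force: [-1.9, -0.5, 3.2]
gripper_width: 0.0006
gripper_force: 1.5
```

move_arm(
  targets=[
    [[0,0,0.05],[0,0,0]],
    [[0,0,0.1],[0,0,0]],
    [[0,0,0.1],[0,0,0]],
  ],
)

```text
time_s: 4.95
tcp_pos: [0.5171, 0.0934, 0.0455]
eef_rot: [-180.0, -0.0, -176.0]
contact_force: [-2.2, -1.3, 3.0]
gripper_width: 0.0006
gripper_force: 1.5
```

move_arm(
  targets=[
    [[0,0,0.05],[0,0,0]],
    [[0,0,0.1],[0,0,0]],
    [[0,0,0.1],[0,0,0]],
  ],
)

```text
time_s: 5.32
tcp_pos: [0.5172, 0.0934, 0.0445]
eef_rot: [-180.0, -0.0, -176.0]
contact_force: [-2.8, -1.1, 3.0]
gripper_width: 0.0006
gripper_force: 1.6
```

move_arm(
  targets=[
    [[0,0,0.05],[0,0,0]],
    [[0,0,0.1],[0,0,0]],
    [[0,0,0.1],[0,0,0]],
  ],
)

```text
time_s: 5.7
tcp_pos: [0.5172, 0.0934, 0.0437]
eef_rot: [-180.0, 0.0, -176.0]
contact_force: [-3.2, -0.7, 6.9]
gripper_width: 0.0008
gripper_force: 2.9
```

move_arm(
  targets=[
    [[0,0,0.05],[0,0,0]],
    [[0,0,0.07],[0,0,0]],
    [[0,0,0.07],[0,0,0]],
  ],
)

```text
time_s: 6.08
tcp_pos: [0.5172, 0.0934, 0.0432]
eef_rot: [-180.0, 0.0, -176.0]
contact_force: [-3.7, -0.5, 7.9]
gripper_width: 0.0003
gripper_force: 3.9
```

move_arm(
  targets=[
    [[0,0,-2],[0,0,0]],
    [[0,0,-6],[0,0,0]],
    [[0,0,-12],[0,0,0]],
    [[0,0,-12],[0,0,0]],
  ],
)

```text
time_s: 6.58
tcp_pos: [0.5207, 0.095, 0.1679]
eef_rot: [179.8, 0.6, -176.0]
contact_force: [-0.4, 0.9, -0.8]
gripper_width: 0.0002
gripper_force: 0.0
```

```bash
python3 -c "
from h import *
go([.467,-.273,.16],-173)"
```

```text
t 6.58 [0.5207 0.095  0.1679] [ 179.8    0.6 -176. ] F [-0.4  0.9 -0.8] w 0.00019671138284830088
shift cm [  7.96 -36.33   0.58] turn [ 0.003  0.01  -0.051]
```

move_arm(
  targets=[
    [[8,-36.3,0],[0,0,-0.1]],
    [[8,-36.3,0],[0,0,-0.1]],
    [[8,-36.3,0],[0,0,-0.1]],
    [[8,-36.3,0],[0,0,-0.1]],
    [[8,-36.3,0],[0,0,-0.1]],
  ],
)

```text
time_s: 7.2
tcp_pos: [0.4714, -0.2176, 0.1626]
eef_rot: [-180.0, 0.1, -170.2]
contact_force: [0.4, 0.1, -0.4]
gripper_width: 0.0003
gripper_force: 0.0
```

Run:
```python
from h import *
go([.467,-.273,.1],-170)
c=viewer.capture("top");s=viewer.capture("side")
cv2.imwrite('pics/chk2.png',np.hstack([cv2.resize(i[y:y+90,x:x+90],None,fx=4.4,fy=4.4,interpolation=cv2.INTER_CUBIC) for i,x,y in((c["image"],185,160),(s["image"],200,180))]))
```

```text
t 7.2 [ 0.4714 -0.2176  0.1626] [-1.800e+02  1.000e-01 -1.702e+02] F [ 0.4  0.1 -0.4] w 0.0002616152799117898
shift cm [ 1.38 -5.39  6.26] turn [-0.     0.001 -0.004]
```

View pics/chk2.png

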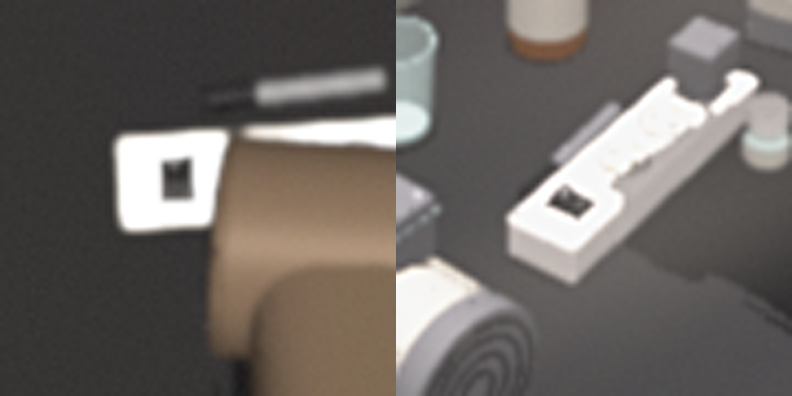

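The strip's rocker at crop (176,180) now has its near half flat and lit, and the strip has not moved. Going on to the gauge key.

move_arm(
  targets=[
    [[1.4,-5.4,0],[0,0,0]],
    [[1.4,-5.4,3],[0,0,0]],
    [[1.4,-5.4,8],[0,0,0]],
    [[1.4,-5.4,10],[0,0,0]],
    [[1.4,-5.4,10],[0,0,0]],
  ],
)

```text
time_s: 7.92
tcp_pos: [0.4658, -0.2708, 0.0609]
eef_rot: [179.9, -0.2, -170.3]
contact_force: [0.0, -0.5, 0.3]
gripper_width: 0.0005
gripper_force: 0.0
```

Run:
```python
from h import *
go([.467,-.273,.054],-170)
s=viewer.capture("side");c=viewer.capture("top")
print(proj(s,r.get_state()["tcp_pos"]))
cv2.imwrite('pics/key.png',np.hstack([cv2.resize(i[y:y+80,x:x+80],None,fx=5,fy=5,interpolation=cv2.INTER_CUBIC) for i,x,y in((c["image"],310,170),(s["image"],275,140))]))
```

```text
t 7.92 [ 0.4658 -0.2708  0.0609] [ 179.9   -0.2 -170.3] F [ 0.  -0.5  0.3] w 0.0004719068738686883
shift cm [-0.09 -0.24  0.69] turn [ 0.001 -0.003 -0.005]
[315.12777368 179.68110143]
```

View pics/key.png

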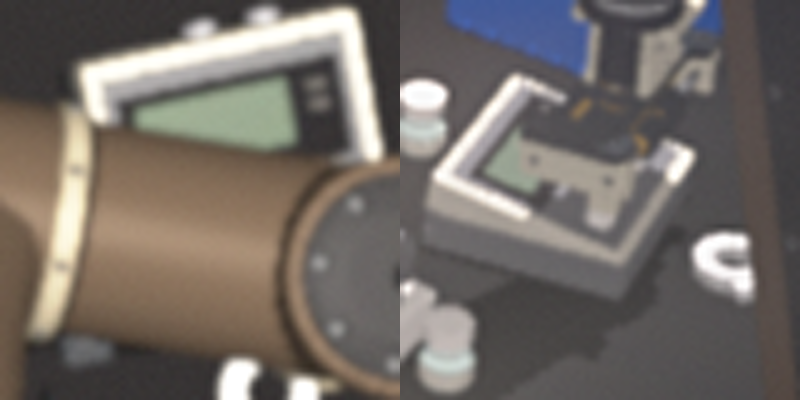

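The fingertips at crop (600,215) stand right over the round key; pressing slowly.

move_arm(
  targets=[
    [[0,-0.1,0.2],[0,0,0]],
    [[0,-0.1,0.4],[0,0,0]],
    [[0,-0.1,0.5],[0,0,0]],
    [[0,-0.1,0.6],[0,0,0]],
    [[0,-0.1,0.6],[0,0,0]],
  ],
)

```text
time_s: 8.65
tcp_pos: [0.4668, -0.2723, 0.0569]
eef_rot: [180.0, -0.0, -170.3]
contact_force: [0.1, 0.5, -0.5]
gripper_width: 0.0006
gripper_force: 0.0
```

move_arm(
  targets=[
    [[0,0,0.1],[0,0,0]],
    [[0,0,0.2],[0,0,0]],
    [[0,0,0.2],[0,0,0]],
  ],
)

```text
time_s: 9.02
tcp_pos: [0.4668, -0.2723, 0.0547]
eef_rot: [180.0, -0.0, -170.3]
contact_force: [-0.6, -0.2, 0.3]
gripper_width: 0.0006
gripper_force: 0.0
```

move_arm(
  targets=[
    [[0,0,0.1],[0,0,0]],
    [[0,0,0.15],[0,0,0]],
    [[0,0,0.15],[0,0,0]],
  ],
)

```text
time_s: 9.4
tcp_pos: [0.467, -0.2723, 0.0534]
eef_rot: [-180.0, 0.0, -170.3]
contact_force: [-0.4, -0.2, 0.6]
gripper_width: 0.0003
gripper_force: 0.6
```

move_arm(
  targets=[
    [[0,0,0.1],[0,0,0]],
    [[0,0,0.2],[0,0,0]],
    [[0,0,0.2],[0,0,0]],
  ],
)

```text
time_s: 9.78
tcp_pos: [0.4673, -0.2723, 0.0515]
eef_rot: [-180.0, 0.0, -170.3]
contact_force: [1.9, 1.1, 1.4]
gripper_width: 0.0002
gripper_force: 1.1
```

move_arm(
  targets=[
    [[0,0,0.1],[0,0,0]],
    [[0,0,0.15],[0,0,0]],
    [[0,0,0.15],[0,0,0]],
  ],
)

```text
time_s: 10.15
tcp_pos: [0.4673, -0.2724, 0.05]
eef_rot: [-180.0, 0.0, -170.3]
contact_force: [1.0, 1.3, 3.6]
gripper_width: 0.0006
gripper_force: 1.4
```

move_arm(
  targets=[
    [[0,0,0.1],[0,0,0]],
    [[0,0,0.15],[0,0,0]],
    [[0,0,0.15],[0,0,0]],
  ],
)

```text
time_s: 10.52
tcp_pos: [0.4671, -0.2724, 0.0485]
eef_rot: [-180.0, 0.0, -170.3]
contact_force: [1.7, 0.1, 2.9]
gripper_width: 0.0003
gripper_force: 1.8
```

move_arm(
  targets=[
    [[0,0,0.1],[0,0,0]],
    [[0,0,0.1],[0,0,0]],
  ],
)

```text
time_s: 10.78
tcp_pos: [0.4673, -0.2724, 0.0476]
eef_rot: [-180.0, 0.0, -170.3]
contact_force: [1.9, 1.0, 5.8]
gripper_width: 0.0005
gripper_force: 2.7
```

move_arm(
  targets=[
    [[0,0,-2],[0,0,0]],
    [[0,0,-6],[0,0,0]],
    [[0,0,-12],[0,0,0]],
    [[0,0,-18],[0,0,0]],
    [[0,0,-23],[0,0,0]],
  ],
)

```text
time_s: 11.4
tcp_pos: [0.4656, -0.2721, 0.2788]
eef_rot: [179.9, -0.1, -170.3]
contact_force: [0.1, -0.7, -0.6]
gripper_width: 0.0005
gripper_force: 0.0
```

```bash
python3 -c "
from h import *
go([.524,.316,.29],-180)"
```

```text
t 11.4 [ 0.4656 -0.2721  0.2788] [ 1.799e+02 -1.000e-01 -1.703e+02] F [ 0.1 -0.7 -0.6] w 0.0004500915581366981
shift cm [-15.67  56.98  -1.09] turn [ 0.001 -0.002  0.169]
```

move_arm(
  targets=[
    [[-15.7,57,-1],[0,0,0]],
    [[-15.7,57,-1],[0,0,0]],
    [[-15.7,57,-1],[0,0,0]],
    [[-15.7,57,-1],[0,0,0]],
    [[-15.7,57,-1],[0,0,0]],
  ],
)

```text
time_s: 12.02
tcp_pos: [0.4963, 0.0401, 0.2818]
eef_rot: [-180.0, -0.2, -170.3]
contact_force: [1.9, -0.0, -0.5]
gripper_width: 0.0004
gripper_force: 0.0
```

Run:
```python
from h import *
go([.524,.316,.29],-180)
s=viewer.capture("side");c=viewer.capture("top")
cv2.imwrite('pics/pump.png',np.hstack([cv2.resize(i[y:y+80,x:x+80],None,fx=5,fy=5,interpolation=cv2.INTER_CUBIC) for i,x,y in((c["image"],105,160),(s["image"],280,140))]))
for l in("strip","gauge","pump_switch_press"):
    for n in("top","side"):print(l,n,[(round(q["score"],2),np.round(q["location"],1)) for q in pinpoint(l,n)[:1]])
```

```text
t 12.03 [0.4963 0.0401 0.2818] [-180.    -0.2 -170.3] F [ 1.9 -0.  -0.5] w 0.0004491196163207292
shift cm [-7.38 26.73 -0.85] turn [-0.001 -0.003  0.169]
strip top [(0.85, array([197. , 254.8]))]
strip side [(0.77, array([218.9, 254.7]))]
gauge top [(0.94, array([202.4, 352.9]))]
gauge side [(0.6, array([184.2, 306.9]))]
pump_switch_press top [(0.94, array([199.2, 140.4]))]
pump_switch_press side [(0.88, array([225.3, 189.5]))]
```

View pics/pump.png

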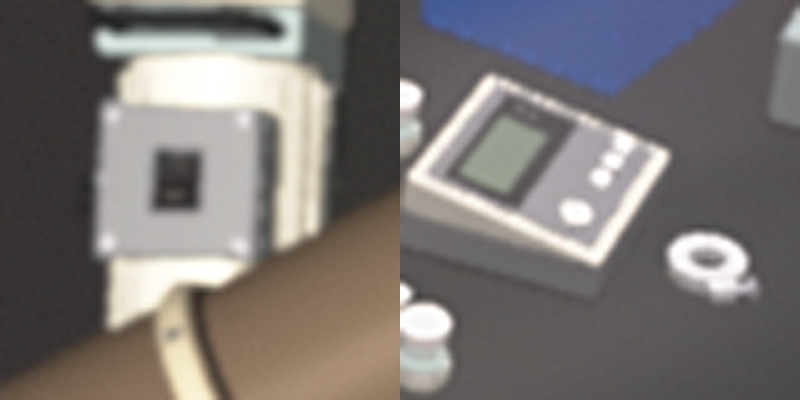

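The gauge stands as before with its key up, and the pump rocker is at crop (177,180), as measured. Going on to the pump.

move_arm(
  targets=[
    [[-7.4,26.7,-0.8],[0,0,0.03]],
    [[-7.4,26.7,-0.8],[0,0,0.06]],
    [[-7.4,26.7,-0.8],[0,0,0.1]],
    [[-7.4,26.7,-0.8],[0,0,0.15]],
    [[-7.4,26.7,-0.8],[0,0,0.169]],
  ],
)

```text
time_s: 13.05
tcp_pos: [0.526, 0.3157, 0.2899]
eef_rot: [-180.0, -0.0, 180.0]
contact_force: [-0.6, -0.6, -0.8]
gripper_width: 0.0006
gripper_force: 0.0
```

```bash
python3 -c "
from h import *
viewer.capture('side')
go([.525,.316,.2],-180)"
```

```text
t 13.1 [0.5264 0.3175 0.2895] [-180.   -0.  180.] F [1.1 2.4 0.5] w 0.0009076478229665835
shift cm [ 0.14 -0.14  8.95] turn [-0.001 -0.001 -0.001]
```

move_arm(
  targets=[
    [[0.1,-0.1,4],[0,0,0]],
    [[0.1,-0.1,7.5],[0,0,0]],
    [[0.1,-0.1,8.7],[0,0,0]],
    [[0.1,-0.1,8.9],[0,0,0]],
    [[0.1,-0.1,8.9],[0,0,0]],
  ],
)

```text
time_s: 13.72
tcp_pos: [0.5254, 0.3133, 0.203]
eef_rot: [179.9, 0.1, -180.0]
contact_force: [-0.5, 0.8, 0.3]
gripper_width: 0.0006
gripper_force: 0.0
```

move_arm(
  targets=[
    [[0,0,0.2],[0,0,0]],
    [[0,0,0.4],[0,0,0]],
    [[0,0,0.6],[0,0,0]],
    [[0,0,0.8],[0,0,0]],
    [[0,0,0.8],[0,0,0]],
  ],
)

```text
time_s: 14.35
tcp_pos: [0.5244, 0.3132, 0.1934]
eef_rot: [-180.0, -0.0, -180.0]
contact_force: [0.5, -0.8, 0.4]
gripper_width: 0.0004
gripper_force: 0.0
```

move_arm(
  targets=[
    [[0,0.2,0.1],[0,0,0]],
    [[0,0.2,0.2],[0,0,0]],
    [[0,0.2,0.3],[0,0,0]],
    [[0,0.2,0.4],[0,0,0]],
    [[0,0.2,0.4],[0,0,0]],
  ],
)

```text
time_s: 14.98
tcp_pos: [0.5243, 0.3155, 0.1898]
eef_rot: [180.0, -0.0, -179.9]
contact_force: [-3.5, 0.2, 4.1]
gripper_width: 0.0009
gripper_force: 2.0
```

move_arm(
  targets=[
    [[0,0,0.1],[0,0,0]],
    [[0,0,0.2],[0,0,0]],
    [[0,0,0.2],[0,0,0]],
  ],
)

```text
time_s: 15.35
tcp_pos: [0.5245, 0.3151, 0.1874]
eef_rot: [-180.0, -0.0, -180.0]
contact_force: [-2.8, 0.6, 3.0]
gripper_width: 0.0004
gripper_force: 1.4
```

move_arm(
  targets=[
    [[0,0,0.05],[0,0,0]],
    [[0,0,0.1],[0,0,0]],
    [[0,0,0.1],[0,0,0]],
  ],
)

```text
time_s: 15.72
tcp_pos: [0.5245, 0.3151, 0.1866]
eef_rot: [-180.0, -0.0, -180.0]
contact_force: [-2.5, 0.3, 3.0]
gripper_width: 0.0006
gripper_force: 1.6
```

move_arm(
  targets=[
    [[0,0,0.05],[0,0,0]],
    [[0,0,0.1],[0,0,0]],
    [[0,0,0.1],[0,0,0]],
  ],
)

```text
time_s: 16.1
tcp_pos: [0.5245, 0.3152, 0.1859]
eef_rot: [-180.0, 0.0, -180.0]
contact_force: [-3.5, -1.0, 6.0]
gripper_width: 0.0005
gripper_force: 2.7
```

move_arm(
  targets=[
    [[0,0,0.05],[0,0,0]],
    [[0,0,0.1],[0,0,0]],
    [[0,0,0.1],[0,0,0]],
  ],
)

```text
time_s: 16.48
tcp_pos: [0.5246, 0.3152, 0.1853]
eef_rot: [-180.0, 0.0, -179.9]
contact_force: [-5.4, -1.3, 7.7]
gripper_width: 0.0003
gripper_force: 3.9
```

Stopped at its end. Lifting away and checking.

move_arm(
  targets=[
    [[0,0,-2],[0,0,0]],
    [[0,0,-6],[0,0,0]],
    [[0,0,-11],[0,0,0]],
    [[3,0,-12],[0,0,0]],
    [[5,-5,-12],[0,0,0]],
  ],
)

```text
time_s: 17.1
tcp_pos: [0.4747, 0.2669, 0.3048]
eef_rot: [179.9, 0.1, -179.8]
contact_force: [0.6, -0.8, -0.0]
gripper_width: 0.0001
gripper_force: 0.0
```

move_arm(
  targets=[
    [[0,-6,0],[0,0,0]],
    [[0,-12,0],[0,0,0]],
    [[0,-18,0],[0,0,0]],
    [[0,-24,0],[0,0,0]],
    [[0,-29,0],[0,0,0]],
  ],
)

```text
time_s: 17.73
tcp_pos: [0.4748, -0.0268, 0.3047]
eef_rot: [180.0, 0.1, -180.0]
contact_force: [0.7, -0.4, 0.4]
gripper_width: 0.0003
gripper_force: 0.0
```

Run:
```python
from h import *
s=viewer.capture("side");c=viewer.capture("top");a=cv2.imread("pics/top0.png");b=cv2.imread("pics/side0.png")
f=lambda i,x,y:cv2.resize(i[y:y+50,x:x+50],None,fx=5.2,fy=5.2,interpolation=cv2.INTER_CUBIC)
cv2.imwrite('pics/end.png',np.vstack([np.hstack([f(t,115,172),f(q,165,200),f(q,215,200)]) for t,q in((a,b),(c["image"],s["image"]))]))
```

```text
(no output)
```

View pics/end.png

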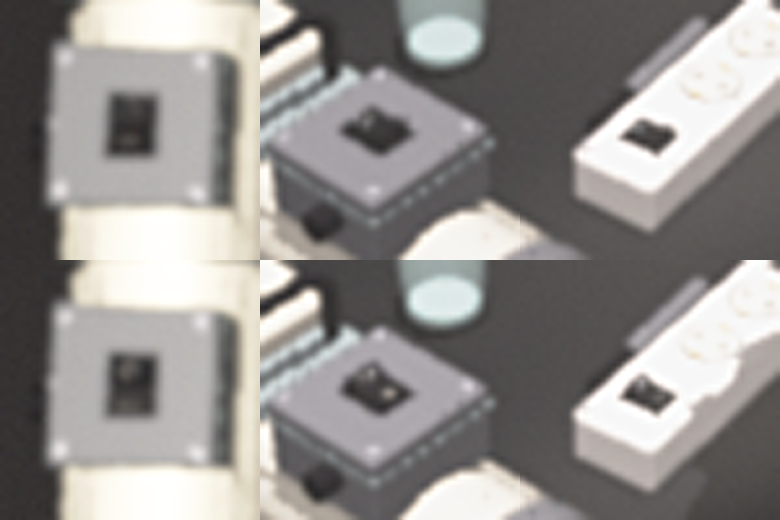

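Compared with the start, both rockers (crop (380,388) and (648,393)) have tipped over, and the strip and pump have not moved.

```bash
python3 -c "
from h import *
print(r.close_job())"
```

```text
the job is handed in; nothing more can be done
None
```

The job is handed in: the strip was switched on, the round gauge key pressed and released, and then the pump switched on, each with under 10 N vertical force; the pictures show both rockers tipped over and the strip and gauge where they stood, but no verdict was returned.

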